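# Arm the alignment laser and hold its enabling button

## Robot

A 6-joint arm with a two-finger parallel gripper is mounted at the origin on a cart in front of the work surface, level with it; the furniture and walls round the work are solid. World frame = base frame: x ahead of the robot, y to its left, z up, the work surface at z = 0. Lengths are in m, angles in rad, forces in N, time in s.
With the tool pointing down it reaches from about 0.35 to 0.775 m from the base axis. Payload 5.5 kg.
Tool frame: the origin (TCP) lies midway between the tips of the shut fingers; the grasp point (between the pads) lies grasp_offset behind it (grasp_offset is the distance from the TCP to the grasp point, in m); z points along the fingers, y is the line along which they close (so a half turn about z gives the same grasp; the last joint's range is limited). The gripper opens to 85 mm and grips with 20 to 120 N. Pads are 22 mm wide; open, the fingers measure 114 mm over their backs; the gripper's body (76 mm by 85 mm) begins 54 mm behind the grasp point. The pads swing forward as they close: fully open they stand 13 mm farther back than shut.
Start: joints at [1.047, 0.313, 0.046, 1.304, 0, 1.431], TCP at [0.215, 0.533, 0.231] pointing down, gripper open.
Joint ranges: [-2.76, 2.76], [-0.86, 1.69], [-1.03, 1.26], [-2.2, 2.34], [-1.47, 1.5], [-3.14, 3.14]. Speed limits (rad/s): [2.57, 2.57, 3.14, 3.14, 3.14, 3.14].

## Interface

Orientations are given as a unit quaternion [w, x, y, z].
In Python, from workcell import * gives the robot as it stands.
- The arm moves only by the tool step_arm, never from a script. Its argument "deltas" is a list of rows, each a list of 7 numbers: the shift along the world's x, y, z in mm, then the turn, a rotation vector about the world's x, y, z in degrees, then the gripper's target within -1 to 1 (fully open at 1, half-way at 0, shut at -1). A call has 1 to 5 rows; each row shifts and turns the commanded pose from where the row before left it; what a row does not reach is not made up. A row lasts 1/10 s, in which the tool goes at most 50 mm and 8.59 degrees, less where a joint would pass 70% of its speed; a pose out of reach is approached as far as the arm can. A call is refused whole if a number of a shift passes 50 or a number of a turn 8.59, either way. A call with a gripper value outside its range is refused whole. The fingers move at their own pace and stop on an object; "newtons" is the grip in N (left out, the last holds). Time passes only in rows, so rows that do not move let the fingers close. It gives the time, the measured TCP pose, the force, the opening and the grip force at its end, in the units of the state.
- get_state(): the state, without advancing time (a new reading comes with each control period).
- read_camera(name): name is "scene" or "top" or "wrist"; returns a dict with "image" (480x640x3 uint8, red, green, blue), "z_map" (480x640 float32, m along the optical axis (not along the pixel's ray), 0 where there is no reading), "K" (3x3 intrinsics, pixels), "world_from_camera" (4x4, takes a point from camera to world coordinates). Camera axes: x right, y down, z forward; pixel columns grow to the right and rows downward; lengths in m; the calibration is good to about 2 mm. A picture is of the moment at which its call begins.
- hand_in(): hands the job in; it is judged then, once.
The state is a dict: "clock": time; "joint_pos": joint angles; "qvel": joint speeds; "tau": joint torques, N m; "tcp_pos": TCP position; "orientation": TCP orientation; "wrist_force": force on the tool from outside, world axes, zero at the start; "ft_torque": the same for the moment, N m; "finger_gap": finger opening in m; "grip_force": force on a finger pad.
Only numpy, scipy, OpenCV 4.12 (cv2) and the standard library are available. Lean on these libraries where they do the work, as an engineer would, in place of code of your own. Each camera call takes 0.05 s, during which the arm holds its last target. There are 200 camera calls.

## Task

Take the key out of its holder, push it fully home into the key switch, turn it clockwise to the stop (green dot) to arm the alignment laser, and leave it there. Then press the black enabling button on the yellow box down to about half of its 24 mm travel, so that the green band on its stem stands at the collar, and finish while still holding it there: do not let go, and never push it right down to the bottom. Do not press the button before the key is on, and leave the other things on the table where they are.

Things in the scene. Friction and masses are not known exactly. Their poses are not given: they have to be found in the camera images.
- switch_key: Key, upright in its holder. Origin on its axis at the underside of the round shoulder; z up, x along its broad side. Below: steel blade 16 (x) by 6 (y) mm, 19 mm long, tapering to 10 by 3 at the tip. Above: steel shoulder 26 mm dia, 4 thick, then black bow 30 (x) by 10 (y) mm, 4 to 40 mm above the origin; grip it across y, 29 mm above the origin. A half turn makes no difference.
- key_holder: Grey block 64 x 64 x 32 mm, fixed, origin at the centre of its underside. The key's blade stands in a slot 22 mm deep in its top, and the shoulder rests on the top; the key lifts straight up.
- key_station: Grey box 110 x 110 x 34 mm, fixed, origin at the centre of its underside. On top the key switch: a round steel barrel, 44 mm dia, standing 24 mm above the box. Beside it a white dot (off) and, 60 degrees clockwise of it, a green dot (on); a red mark on the barrel points to the white dot when off.
- key_slot (a point): Centre of the key slot's mouth on the barrel's top, 58 mm above the table; turns with the barrel. x along the slot's long side, z up. Slot 18.4 (x) by 8.4 (y) mm, 21 mm deep, straight-edged (the blade's taper leads it in). Key fully home: shoulder on the barrel's top, key origin at this point, key x along slot x (either way round).
- key_rotor (a joint): Turn of the key barrel, rad, clockwise from above: 0 off, 1.05 on (stop). Starts between 0 and 0.12. Friction about 0.06 N m; it stays where it is left. The blade has about 0.15 rad of play to each side in the slot, so turn the key somewhat further than the barrel is to go.
- enable_station: Yellow box 100 x 100 x 40 mm, fixed, origin at the centre of its underside, with the enabling button in the middle of its top in a black collar whose rim is 43.5 mm above the table.
- button_top (a point): Centre of the flat top (38 mm dia) of the button's black mushroom cap (44 mm dia, 12 mm thick), 81.5 mm above the table when not pressed; goes down with it. Its stem is grey near the collar, then green from 8 to 17 mm above the rim (at rest), then red: the colour at the rim shows the travel.
- enable_button (a joint): Travel of the button, m, 0 released, 0.024 at the bottom, straight down. Spring: about 3 N to start it, plus 0.3 N per mm (6.6 N at half travel); it springs back when let go.
- screwdriver: Bystander: green screwdriver, 150 mm long, 18 mm thick, lying, origin at the centre of its underside.
- timer: Bystander: small white box-shaped timer, 70 x 50 x 19 mm, origin at the centre of its underside.
Mind the look-alikes: they are no part of the job. Of the things like the switch_key, leave any that is pink or red; of the rest the smaller one is meant.

How it is judged:
On the way, in this order (a step that is already met when the one before it is completed fails the run):
1. the key's blade is in the slot of the key switch, still off (horizontal distance between switch_key and key_slot below 0.004 m and z of switch_key in the frame of key_slot between -0.004 and 0.008 m and angle between the x axis of switch_key and the x axis of key_slot, either way round below 0.25 rad and angle between switch_key's own z axis and vertical below 0.15 rad and value of joint key_rotor below 0.6 rad), for 0.1 s.
2. the key in the slot has been turned on (horizontal distance between switch_key and key_slot below 0.004 m and z of switch_key in the frame of key_slot between -0.004 and 0.008 m and angle between the x axis of switch_key and the x axis of key_slot, either way round below 0.25 rad and angle between switch_key's own z axis and vertical below 0.15 rad and value of joint key_rotor above 0.85 rad), for 0.2 s.
3. the button is held at half travel by the fingers, the key let go (value of joint enable_button between 0.008 and 0.017 m and contact force between the fingers and enable_station above 2 N and contact force between the fingers and switch_key below 0.3 N), for 0.5 s.
At the end, for the whole second after the job is handed in: The fingers hold the enabling button between 8 and 17 mm down pushing on it with more than 2 N through the last second; the key is fully home in the switch (within 4 mm), let go, and the switch is on (turned more than 0.85 rad); the bystanders lie within 30 mm of where they were (all of step 3 and horizontal distance between switch_key and key_slot below 0.004 m and z of switch_key in the frame of key_slot between -0.004 and 0.004 m and angle between the x axis of switch_key and the x axis of key_slot, either way round below 0.25 rad and angle between switch_key's own z axis and vertical below 0.15 rad and value of joint key_rotor above 0.85 rad and contact force between the arm and switch_key below 0.3 N and distance of each of screwdriver, timer from where it was at the start of the episode below 0.03 m); the arm keeps its last pose, push and grip.
It fails at once if the button was pushed to the bottom (more than 21.5 mm) (value of joint enable_button above 0.0215 m).
It fails at once if the button was pressed (more than 5 mm) before the key was on (value of joint enable_button above 0.005 m and value of joint key_rotor below 0.8 rad).
It fails at once if a bystander was moved (distance of any of screwdriver, timer from where it was at the start of the episode above 0.03 m).
It also fails if it takes over 61 s, if anything falls off the work surface, if the arm or the gripper's body presses on something with over 40 N, if the wrist force passes 120 N, or if a joint passes its speed limit or range.

## Working session

There is one attempt and no reset: what is moved stays moved. The work goes in short steps, Python scripts to look and compute and a tool call to move; the robot and the scene stay as the last step left them, time stands still between calls to the robot, and variables do not carry over. Pictures are saved under pics/ and viewed, at most 10 in all, crops included, and the job is handed in when it is done.

Besides the shell and the picture viewer there is one more tool, called after "Emit:" by a JSON object that holds its "fn" and its "kwargs", one argument or row to a line. step_arm: Moves the arm, as the interface text tells. Its arguments: {"type":"object","properties":{"deltas":{"type":"array","items":{"type":"array","items":{"type":"number"}}},"newtons":{"type":"number"}},"required":["deltas"]}

```bash
mkdir -p pics
cat > h.py <<'E'
from workcell import *
import numpy as np, cv2
def snap(n,f=None):
    c=read_camera(n)
    if f: cv2.imwrite('pics/'+f,c['image'][:,:,::-1])
    np.savez('/tmp/'+n,**c); return c
def ray(c,u,v,z):
    K=c['K'];T=c['world_from_camera'];d=T[:3,:3]@np.linalg.solve(K,[u,v,1.]);o=T[:3,3]
    return o+d*(z-o[2])/d[2]
def cloud(c):
    z=c['z_map'];v,u=np.mgrid[:480,:640];p=np.stack([u,v,np.ones_like(u)],-1)@np.linalg.inv(c['K']).T*z[...,None]
    T=c['world_from_camera'];return p@T[:3,:3].T+T[:3,3]
E
python3 - <<'E'
from h import *
snap('top','top1.png');snap('scene','scene1.png');s=get_state()
print({k:np.round(v,3) for k,v in s.items()}); import workcell; print(grasp_offset if 'grasp_offset' in dir() else dir(workcell))
c=np.load('/tmp/top.npz');print(c['K'],c['world_from_camera'])
E
```

```text
{'clock': np.float64(0.1), 'joint_pos': array([1.047, 0.314, 0.045, 1.304, 0.   , 1.431]), 'qvel': array([-0.   , -0.002,  0.002, -0.001,  0.   , -0.002]), 'tau': array([ 3.0000e-03, -4.8172e+01,  2.9924e+01,  1.3000e-02, -0.0000e+00,
        0.0000e+00]), 'tcp_pos': array([0.215, 0.533, 0.231]), 'orientation': array([-0.   ,  0.191,  0.982, -0.001]), 'wrist_force': array([ 0.781, -0.057,  1.035]), 'ft_torque': array([ 0.011, -0.025,  0.015]), 'grip_force': np.float64(0.0), 'finger_gap': np.float64(0.086)}
0.0187
[[456.16055125   0.         323.07910176]
 [  0.         456.16055125 237.29676002]
 [  0.           0.           1.        ]] [[ 0.0072089  -0.99163267  0.12889018  0.42760108]
 [-0.99980883 -0.00949031 -0.01709501 -0.04775959]
 [ 0.01817518 -0.12874231 -0.99151151  0.95505277]
 [ 0.          0.          0.          1.        ]]
```

View pics/top1.png

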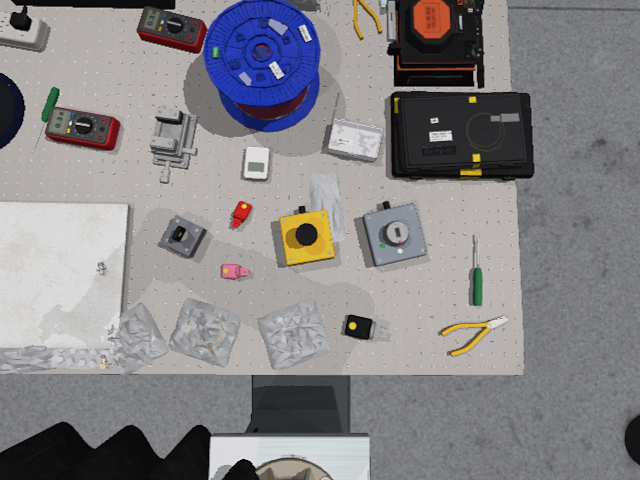

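View pics/scene1.png

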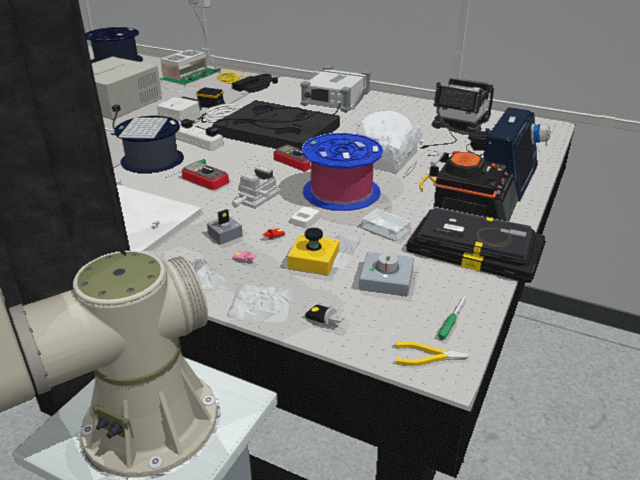

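The top view shows the key in its holder at (182,235), the yellow box at (306,235), the key station at (395,235), the timer at (256,163) and the screwdriver at (477,275). The large black look-alike lies at (360,328).

Run:
```python
from h import *
c=dict(np.load('/tmp/top.npz'));P=cloud(c);im=c['image']
def rep(n,box,lo,hi):
    u0,v0,u1,v1=box;p=P[v0:v1,u0:u1].reshape(-1,3);m=(p[:,2]>lo)&(p[:,2]<hi)
    q=p[m];r=cv2.minAreaRect((q[:,:2]*1000).astype(np.float32));print(n,m.sum(),q.mean(0).round(4),r)
rep('holder',(155,210,212,262),.022,.042)
rep('key',(155,210,212,262),.05,.09)
rep('station',(355,195,435,272),.025,.042)
rep('barrel',(355,195,435,272),.05,.07)
rep('yellow',(270,200,340,270),.032,.047)
rep('button',(270,200,340,270),.07,.09)
```

```text
holder 889 [0.5483 0.22   0.0318] ((549.4915161132812, 222.5069122314453), (65.99787902832031, 64.1561279296875), 65.10635375976562)
key 120 [0.5488 0.2204 0.0664] ((549.31298828125, 221.65469360351562), (10.017618179321289, 29.735315322875977), 65.86128234863281)
station 2462 [ 0.5545 -0.21    0.0339] ((563.0996704101562, -209.99844360351562), (124.5275650024414, 110.62271881103516), 13.673436164855957)
barrel 353 [ 0.5554 -0.2113  0.0575] ((555.5545043945312, -211.5550537109375), (42.62239456176758, 42.52204132080078), 87.98419189453125)
yellow 1992 [ 0.5455 -0.031   0.0397] ((547.5972900390625, -30.717262268066406), (100.37928009033203, 99.779541015625), 10.493034362792969)
button 397 [ 0.5469 -0.0308  0.081 ] ((546.6685180664062, -30.73421287536621), (41.35781478881836, 40.776100158691406), 0.10405011475086212)
```

Emit:
{"fn": "step_arm", "kwargs": {
  "deltas": [
    [45, -42, 0, 0, 0, -2, 1],
    [45, -42, 0, 0, 0, 0, 1],
    [45, -42, 0, 0, 0, 0, 1],
    [45, -42, 0, 0, 0, 0, 1],
    [45, -42, 0, 0, 0, 0, 1]
  ]
}}

```text
clock: 0.6
tcp_pos: [0.399, 0.361, 0.231]
orientation: [-0.0, 0.208, 0.978, -0.0]
wrist_force: [0.3, 1.3, 0.8]
finger_gap: 0.0855
grip_force: 0.0
```

Emit:
{"fn": "step_arm", "kwargs": {
  "deltas": [
    [40, -40, -10, 0, 0, 0, 1],
    [40, -40, -10, 0, 0, 0, 1],
    [29, -22, -10, 0, 0, 0, 1],
    [0, 0, 0, 0, 0, 0, 1],
    [0, 0, 0, 0, 0, 0, 1]
  ]
}}

```text
clock: 1.1
tcp_pos: [0.4966, 0.2702, 0.203]
orientation: [-0.001, 0.209, 0.978, -0.0]
wrist_force: [-0.4, 0.7, -0.2]
finger_gap: 0.0854
grip_force: 0.0
```

Run:
```python
from h import *
c=snap('wrist','w1.png');P=cloud(c);s=get_state();print(s['tcp_pos'],s['orientation'],s['joint_pos'])
p=P.reshape(-1,3);m=(abs(p[:,0]-.549)<.03)&(abs(p[:,1]-.221)<.03)&(p[:,2]>.06)&(p[:,2]<.09)
q=p[m];print(m.sum(),cv2.minAreaRect((q[:,:2]*1000).astype(np.float32)),q[:,2].max())
h=(abs(p[:,0]-.549)<.06)&(abs(p[:,1]-.221)<.06)&(p[:,2]>.028)&(p[:,2]<.034);print(h.sum(),cv2.minAreaRect((p[h][:,:2]*1000).astype(np.float32)))
```

```text
[0.49612877 0.27095144 0.20351345] [-7.31287081e-04  2.08027003e-01  9.78122791e-01 -1.91089030e-04] [ 3.57623805e-01  3.04612092e-01 -3.40812132e-02  1.23354191e+00
  4.63441692e-04  7.76738394e-01]
503 ((550.3361206054688, 223.24838256835938), (10.267053604125977, 29.1890811920166), 64.90933227539062) 0.07440548775470496
3934 ((550.8648681640625, 222.82699584960938), (64.13015747070312, 65.1180191040039), 64.85384368896484)
```

View pics/w1.png

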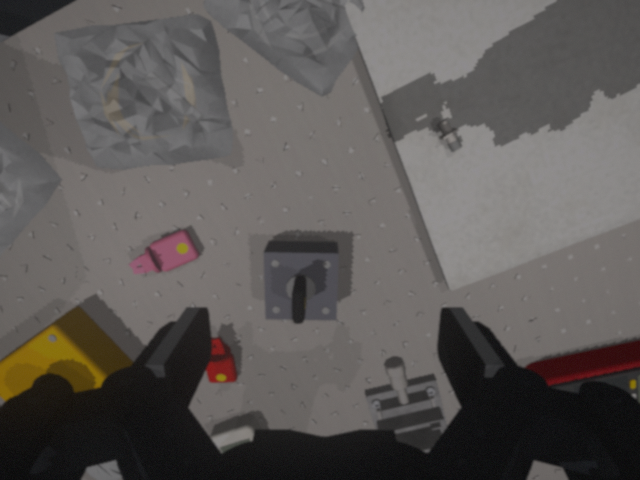

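The wrist view shows the key upright in its holder at about (300,297), clear of the fingers.

Emit:
{"fn": "step_arm", "kwargs": {
  "deltas": [
    [18, -16, -5, 0, 0, -1, 1],
    [18, -16, -15, 0, 0, 0, 1],
    [18, -16, -20, 0, 0, 0, 1],
    [0, 0, -20, 0, 0, 0, 1],
    [0, 0, 0, 0, 0, 0, 1]
  ]
}}

```text
clock: 1.65
tcp_pos: [0.5482, 0.2235, 0.1415]
orientation: [-0.002, 0.216, 0.976, -0.001]
wrist_force: [-0.4, -0.1, 0.3]
finger_gap: 0.0853
grip_force: 0.0
```

Run:
```python
from h import *
c=snap('wrist');P=cloud(c);s=get_state();print(s['tcp_pos'],s['orientation'])
p=P.reshape(-1,3);m=(abs(p[:,0]-.549)<.03)&(abs(p[:,1]-.221)<.03)&(p[:,2]>.06)&(p[:,2]<.09)
q=p[m];print(m.sum(),cv2.minAreaRect((q[:,:2]*1000).astype(np.float32)),q[:,2].max())
```

```text
[0.54874588 0.22390245 0.14310052] [-1.47440392e-03  2.15449834e-01  9.76513641e-01 -5.51426469e-04]
830 ((550.1093139648438, 223.22402954101562), (9.541438102722168, 29.26175308227539), 65.1400146484375) 0.07451522819220233
```

Emit:
{"fn": "step_arm", "kwargs": {
  "deltas": [
    [1, -1, -25, 0, 0, 0, 1],
    [0, 0, -25, 0, 0, 0, 1],
    [0, 0, -25, 0, 0, 0, 1],
    [0, 0, -25, 0, 0, 0, 1],
    [0, 0, 0, 0, 0, 0, 1]
  ]
}}

```text
clock: 2.2
tcp_pos: [0.549, 0.2228, 0.0423]
orientation: [-0.002, 0.215, 0.977, -0.001]
wrist_force: [-1.1, 1.0, -0.1]
finger_gap: 0.0855
grip_force: 0.0
```

Emit:
{"fn": "step_arm", "kwargs": {
  "deltas": [
    [0, 0, 0, 0, 0, 0, -1],
    [0, 0, 0, 0, 0, 0, -1],
    [0, 0, 0, 0, 0, 0, -1],
    [0, 0, 0, 0, 0, 0, -1],
    [0, 0, 0, 0, 0, 0, -1]
  ],
  "newtons": 50
}}

```text
clock: 2.7
tcp_pos: [0.5522, 0.2221, 0.0447]
orientation: [0.001, 0.216, 0.976, 0.0]
wrist_force: [0.6, -0.6, -1.4]
finger_gap: 0.0125
grip_force: 0.0
```

Emit:
{"fn": "step_arm", "kwargs": {
  "deltas": [
    [0, 0, 0, 0, 0, 0, -1],
    [0, 0, 0, 0, 0, 0, -1],
    [0, 0, 0, 0, 0, 0, -1]
  ]
}}

```text
clock: 3.0
tcp_pos: [0.5523, 0.2221, 0.0447]
orientation: [0.001, 0.216, 0.976, 0.0]
wrist_force: [0.2, -0.7, 4.9]
finger_gap: 0.0091
grip_force: 49.5
```

Emit:
{"fn": "step_arm", "kwargs": {
  "deltas": [
    [0, 0, 15, 0, 0, 0, -1],
    [0, 0, 30, 0, 0, 0, -1],
    [0, 0, 30, 0, 0, 0, -1],
    [0, 0, 30, 0, 0, 0, -1],
    [0, 0, 30, 0, 0, 0, -1]
  ]
}}

```text
clock: 3.5
tcp_pos: [0.5513, 0.2218, 0.1796]
orientation: [-0.0, 0.216, 0.976, -0.0]
wrist_force: [0.8, 0.4, -0.3]
finger_gap: 0.009
grip_force: 49.7
```

Emit:
{"fn": "step_arm", "kwargs": {
  "deltas": [
    [-8, -40, 5, 0, 0, 0, -1],
    [-8, -40, 5, 0, 0, 0, -1],
    [-8, -40, 5, 0, 0, 0, -1],
    [-8, -40, 5, 0, 0, 0, -1],
    [-8, -40, 5, 0, 0, 0, -1]
  ]
}}

```text
clock: 4.0
tcp_pos: [0.5109, 0.0206, 0.2037]
orientation: [-0.0, 0.216, 0.976, -0.0]
wrist_force: [0.5, 0.2, -0.6]
finger_gap: 0.0092
grip_force: 49.7
```

Emit:
{"fn": "step_arm", "kwargs": {
  "deltas": [
    [-4, -40, 0, 0, 0, 0, -1],
    [-4, -40, 0, 0, 0, 0, -1],
    [-4, -40, 0, 0, 0, 0, -1],
    [-4, -40, 0, 0, 0, 0, -1],
    [-4, -40, 0, 0, 0, 0, -1]
  ]
}}

```text
clock: 4.5
tcp_pos: [0.491, -0.1795, 0.2036]
orientation: [-0.0, 0.216, 0.976, 0.0]
wrist_force: [1.5, -0.6, -0.4]
finger_gap: 0.0092
grip_force: 49.7
```

Emit:
{"fn": "step_arm", "kwargs": {
  "deltas": [
    [0, 0, 0, 0, 0, 0, -1],
    [0, 0, 0, 0, 0, 0, -1]
  ]
}}

```text
clock: 4.7
tcp_pos: [0.4912, -0.1787, 0.2034]
orientation: [-0.001, 0.218, 0.976, 0.0]
wrist_force: [0.0, 0.2, -1.2]
finger_gap: 0.0094
grip_force: 49.8
```

Run:
```python
from h import *
c=snap('wrist','w2.png');P=cloud(c);s=get_state();print(s['tcp_pos'],s['orientation'],s['joint_pos'],s['finger_gap'])
p=P.reshape(-1,3);m=(abs(p[:,0]-.555)<.035)&(abs(p[:,1]+.211)<.035)&(p[:,2]>.05)&(p[:,2]<.066)
q=p[m];print(m.sum(),cv2.minAreaRect((q[:,:2]*1000).astype(np.float32)),q[:,2].max())
```

```text
[ 0.49126683 -0.17778265  0.20342976] [-6.01822450e-04  2.16787461e-01  9.76218544e-01  4.34212272e-04] [-5.01244664e-01  2.22915177e-01 -1.43347703e-01  1.20593157e+00
  4.98165905e-04 -6.41999642e-02] 0.00883628016248279Traceback (most recent call last):
  File "<stdin>", line 4, in <module>
    return umr_maximum(a, axis, None, out, keepdims, initial, where)
ValueError: zero-size array to reduction operation maximum which has no identity
```

View pics/w2.png

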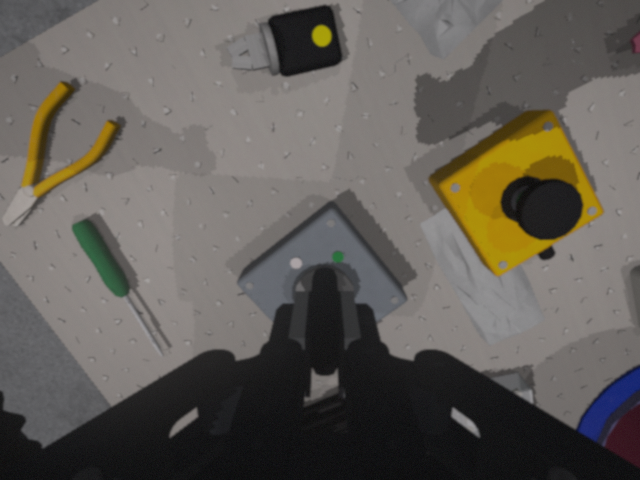

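The wrist view hides the barrel behind the held key: its white dot is at (296,263) and its green dot at (337,256). I need another camera position.

Run:
```python
from h import *
c=dict(np.load('/tmp/wrist.npz'));T=c['world_from_camera'];print(T.round(3),c['K'][0])
def proj(p,T=T):
    q=T[:3,:3].T@(np.array(p)-T[:3,3]);return (c['K']@(q/q[2]))[:2]
print(proj([.5555,-.2115,.058]),proj(get_state()['tcp_pos']))
for u,v in [(296,263),(337,256)]:print(ray(c,u,v,.034))
for d in [(30,-14),(60,-28),(80,-38),(0,60),(40,80)]:
    t=T.copy();t[:2,3]+=np.array(d)/1e3;print(d,proj([.5555,-.2115,.058],t))
t=dict(np.load('/tmp/top.npz'));cv2.imwrite('pics/t2.png',cv2.resize(t['image'][205:265,360:430,::-1],None,fx=8,fy=8,interpolation=cv2.INTER_CUBIC))
```

```text
[[ 0.425  0.864  0.271  0.423]
 [ 0.905 -0.406 -0.127 -0.147]
 [ 0.     0.3   -0.954  0.347]
 [ 0.     0.     0.     1.   ]] [391.15932766   0.         324.18356056]
[321.59703542 303.05233603] [327.04454961 307.13334209]
[ 0.522883   -0.22049884  0.034     ]
[ 0.53199944 -0.18607267  0.034     ]
(30, -14) [321.42051501 265.2923829 ]
(60, -28) [321.23231926 225.03492674]
(80, -38) [321.90415572 196.31174674]
(0, 60) [256.74471182 330.58387874]
(40, 80) [211.94358178 300.6152305 ]
```

View pics/t2.png

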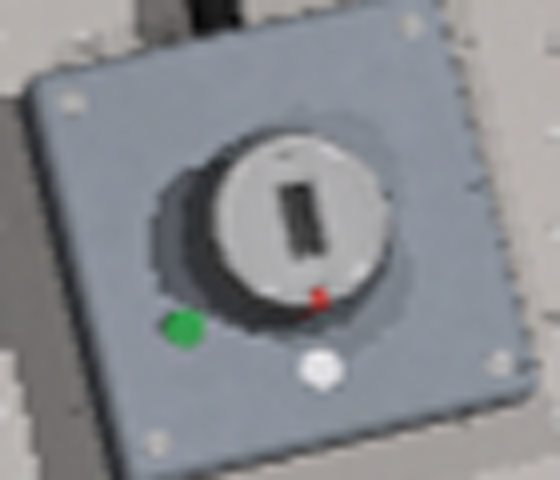

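The top crop shows the slot pointing to the red mark at (319,298), with the white dot at (320,370) and the green one at (184,328). The slot's long axis is at about 12° in the world. I'll turn the key 37° and go above the barrel.

Emit:
{"fn": "step_arm", "kwargs": {
  "deltas": [
    [13, -7, 0, 0, 0, 7.4, -1],
    [13, -7, 0, 0, 0, 7.4, -1],
    [13, -7, 0, 0, 0, 7.4, -1],
    [13, -7, 0, 0, 0, 7.4, -1],
    [12, -6, 0, 0, 0, 7.4, -1]
  ]
}}

```text
clock: 5.25
tcp_pos: [0.5565, -0.2103, 0.2037]
orientation: [-0.0, -0.109, 0.994, 0.0]
wrist_force: [0.1, -1.0, -0.2]
finger_gap: 0.0091
grip_force: 49.7
```

Emit:
{"fn": "step_arm", "kwargs": {
  "deltas": [
    [0, 0, 0, 0, 0, 0, -1],
    [0, 0, 0, 0, 0, 0, -1]
  ]
}}

```text
clock: 5.45
tcp_pos: [0.5556, -0.2105, 0.2035]
orientation: [-0.001, -0.104, 0.995, 0.0]
wrist_force: [-1.0, 0.6, -0.5]
finger_gap: 0.0088
grip_force: 49.7
```

Run:
```python
from h import *
c=snap('wrist');P=cloud(c);s=get_state();print(s['tcp_pos'],s['orientation'],s['joint_pos'],s['finger_gap'])
w,x,y,z=s['orientation'];print('toolyaw y',np.degrees(2*np.arctan2(y,x))-90)
p=P.reshape(-1,3);m=(abs(p[:,0]-.555)<.035)&(abs(p[:,1]+.211)<.035)&(p[:,2]>.054)&(p[:,2]<.064)
q=p[m];print(m.sum(),cv2.minAreaRect((q[:,:2]*1000).astype(np.float32)))
# rectify barrel top plane: 0.2mm/px, col = -y, row = -x
K=c['K'];T=c['world_from_camera']
def pj(p):
    q=T[:3,:3].T@(np.array(p)-T[:3,3]);return (K@(q/q[2]))[:2]
c0=np.array([.5555,-.2115])
src=np.float32([pj([c0[0]+a*.04,c0[1]+b*.04,.058]) for a,b in [(1,1),(1,-1),(-1,-1),(-1,1)]])
H=cv2.getPerspectiveTransform(src,np.float32([[0,0],[400,0],[400,400],[0,400]]))
r=cv2.warpPerspective(c['image'][:,:,::-1],H,(400,400),flags=cv2.INTER_CUBIC)
f=cv2.resize(c['image'][120:360,200:440,::-1],(400,400),interpolation=cv2.INTER_CUBIC)
cv2.imwrite('pics/w3.png',np.hstack([r,f]));np.save('/tmp/r.npy',r)
```

```text
[ 0.55528128 -0.21054051  0.20366928] [-5.12410126e-04 -1.04232776e-01  9.94552687e-01  4.68010319e-04] [-4.97634033e-01  3.59663255e-01  4.42953834e-02  1.25680319e+00
  1.91047346e-04 -7.06479102e-01] 0.009248716503772757
toolyaw y 101.96593349632684
2243 ((556.4959716796875, -211.65512084960938), (42.906585693359375, 42.995201110839844), 43.45116424560547)
```

View pics/w3.png

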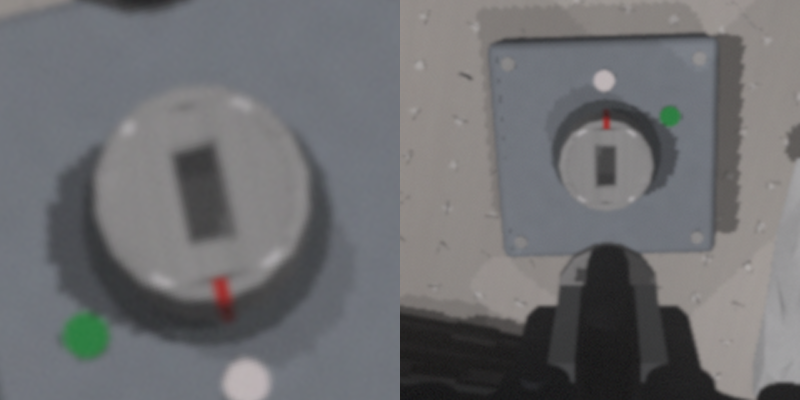

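Run:
```python
from h import *
r=np.load('/tmp/r.npy');g=cv2.cvtColor(r,cv2.COLOR_BGR2GRAY)
roi=np.zeros_like(g);cv2.circle(roi,(205,192),75,255,-1)
for t in (85,95,105):
    m=((g<t)&(roi>0)).astype(np.uint8);cs,_=cv2.findContours(m,0,2);k=max(cs,key=cv2.contourArea)
    rr=cv2.minAreaRect(k);u,v=rr[0];print(t,rr,'slot',[.5555+(200-v)*.0002,-.2115+(200-u)*.0002])
hsv=cv2.cvtColor(r,cv2.COLOR_BGR2HSV);m=(((hsv[...,0]<8)|(hsv[...,0]>172))&(hsv[...,1]>120)).astype(np.uint8);M=cv2.moments(m);print('red',M['m10']/M['m00'],M['m01']/M['m00'])
```

```text
85 ((202.06582641601562, 192.30731201171875), (88.49112701416016, 39.391475677490234), 77.90524291992188) slot [0.5570385375976562, -0.21191316528320311]
95 ((202.5645751953125, 192.44662475585938), (91.96754455566406, 43.02312469482422), 77.00537872314453) slot [0.5570106750488282, -0.2120129150390625]
105 ((202.61984252929688, 192.23629760742188), (95.80367279052734, 46.329383850097656), 77.57405853271484) slot [0.5570527404785156, -0.21202396850585936]
red 222.3139534883721 294.43023255813955
```

Emit:
{"fn": "step_arm", "kwargs": {
  "deltas": [
    [3.8, -0.8, -20, 0, 0, 0.5, -1],
    [0, 0, -25, 0, 0, 0, -1],
    [0, 0, -25, 0, 0, 0, -1],
    [0, 0, -25, 0, 0, 0, -1],
    [0, 0, 0, 0, 0, 0, -1]
  ]
}}

```text
clock: 6.0
tcp_pos: [0.5564, -0.2107, 0.1056]
orientation: [-0.003, -0.108, 0.994, 0.002]
wrist_force: [-0.5, 0.4, -0.7]
finger_gap: 0.0094
grip_force: 49.7
```

Run:
```python
from h import *
c=dict(np.load('/tmp/wrist.npz'));p=ray(c,324,266,.193);print('shoulder front',p, 'offset from tcp', p[:2]-[.5553,-.2105])
c=snap('wrist');s=get_state();print(s['tcp_pos'],s['orientation'],s['wrist_force'])
cv2.imwrite('pics/w4.png',cv2.resize(c['image'][180:380,224:424,::-1],(600,600),interpolation=cv2.INTER_CUBIC))
```

```text
shoulder front [ 0.5416354  -0.21447776  0.193     ] offset from tcp [-0.0136646  -0.00397776]
[ 0.55766891 -0.21141167  0.10766965] [-0.00175136 -0.10860032  0.99408314  0.00126829] [ 0.13701425  0.34025846 -0.46997806]
```

View pics/w4.png

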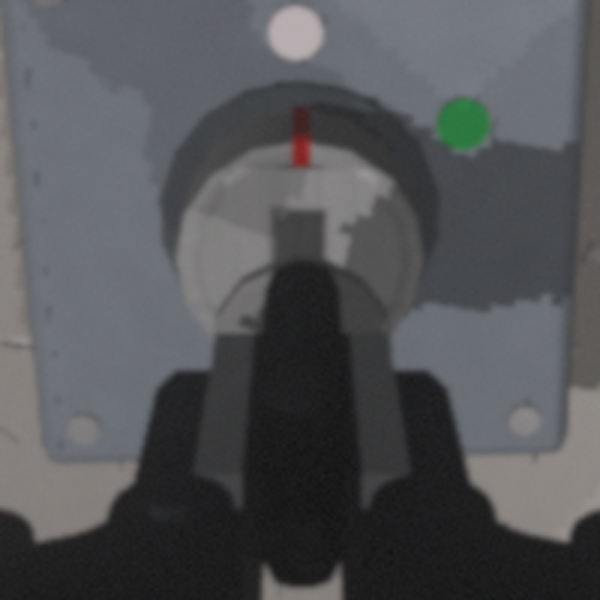

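Emit:
{"fn": "step_arm", "kwargs": {
  "deltas": [
    [0.9, -0.5, 0, 0, 0, 0, -1],
    [0, 0, -4, 0, 0, 0, -1],
    [0, 0, -4, 0, 0, 0, -1],
    [0, 0, -4, 0, 0, 0, -1],
    [0, 0, 0, 0, 0, 0, -1]
  ]
}}

```text
clock: 6.55
tcp_pos: [0.5601, -0.2131, 0.0964]
orientation: [-0.0, -0.109, 0.994, 0.0]
wrist_force: [1.4, -0.1, -0.4]
finger_gap: 0.0094
grip_force: 49.7
```

Emit:
{"fn": "step_arm", "kwargs": {
  "deltas": [
    [0, 0, -3, 0, 0, 0, -1],
    [0, 0, -3, 0, 0, 0, -1],
    [0, 0, -3, 0, 0, 0, -1],
    [0, 0, 0, 0, 0, 0, -1]
  ]
}}

```text
clock: 6.95
tcp_pos: [0.56, -0.2127, 0.0872]
orientation: [-0.0, -0.109, 0.994, 0.001]
wrist_force: [-0.0, 1.2, -1.3]
finger_gap: 0.0089
grip_force: 49.8
```

Emit:
{"fn": "step_arm", "kwargs": {
  "deltas": [
    [-1.2, 0.4, 0, 0, 0, 0, -1],
    [0, 0, -2, 0, 0, 0, -1],
    [0, 0, -2, 0, 0, 0, -1],
    [0, 0, 0, 0, 0, 0, -1]
  ]
}}

```text
clock: 7.35
tcp_pos: [0.5591, -0.2124, 0.0837]
orientation: [-0.0, -0.109, 0.994, 0.0]
wrist_force: [-0.6, 2.9, -0.6]
finger_gap: 0.0092
grip_force: 49.9
```

Emit:
{"fn": "step_arm", "kwargs": {
  "deltas": [
    [0, 0, -2, 0, 0, 0, -1],
    [0, 0, -2, 0, 0, 0, -1],
    [0, 0, 0, 0, 0, 0, -1]
  ]
}}

```text
clock: 7.65
tcp_pos: [0.559, -0.2121, 0.0796]
orientation: [-0.0, -0.109, 0.994, 0.001]
wrist_force: [0.1, 4.7, 0.9]
finger_gap: 0.0093
grip_force: 50.1
```

Emit:
{"fn": "step_arm", "kwargs": {
  "deltas": [
    [0, 0.8, 0, 0, 0, 0, -1],
    [0, 0, -2, 0, 0, 0, -1],
    [0, 0, -2, 0, 0, 0, -1],
    [0, 0, 0, 0, 0, 0, -1]
  ]
}}

```text
clock: 8.05
tcp_pos: [0.5589, -0.2117, 0.0754]
orientation: [-0.0, -0.109, 0.994, 0.001]
wrist_force: [-0.5, 5.9, -1.4]
finger_gap: 0.0092
grip_force: 49.9
```

Emit:
{"fn": "step_arm", "kwargs": {
  "deltas": [
    [0, 0, -2, 0, 0, 0, -1],
    [0, 0, -2, 0, 0, 0, -1],
    [0, 0, 0, 0, 0, 0, -1]
  ]
}}

```text
clock: 8.35
tcp_pos: [0.5589, -0.2117, 0.0715]
orientation: [-0.0, -0.109, 0.994, 0.001]
wrist_force: [-0.7, 5.1, 0.0]
finger_gap: 0.0093
grip_force: 50.0
```

Emit:
{"fn": "step_arm", "kwargs": {
  "deltas": [
    [0, 0.7, 0, 0, 0, 0, -1],
    [0, 0, -1, 0, 0, 0, -1],
    [0, 0, -1, 0, 0, 0, -1],
    [0, 0, 0, 0, 0, 0, -1]
  ]
}}

```text
clock: 8.75
tcp_pos: [0.5592, -0.2115, 0.0707]
orientation: [0.0, -0.109, 0.994, -0.0]
wrist_force: [-1.5, 4.3, 5.4]
finger_gap: 0.0093
grip_force: 50.7
```

Run:
```python
from h import *
s=get_state();print(s['tcp_pos'],s['wrist_force'],s['ft_torque'],s['joint_pos'])
```

```text
[ 0.55919747 -0.2115473   0.07066251] [-1.52192836  4.3454668   5.4191238 ] [0.9727471  0.55515602 0.00640754] [-4.95787466e-01  4.48534956e-01 -1.61553386e-01  9.60301292e-01
 -1.72913513e-04 -7.14002677e-01]
```

Home: TCP z is at the expected value and 5 N pushes back. Now turning clockwise about the slot's axis.

Emit:
{"fn": "step_arm", "kwargs": {
  "deltas": [
    [0, -0.2, 0, 0, 0, -8, -1],
    [0, -0.3, 0, 0, 0, -8, -1],
    [0, -0.3, 0, 0, 0, -8, -1],
    [0, 0, 0, 0, 0, 0, -1]
  ]
}}

```text
clock: 9.15
tcp_pos: [0.5595, -0.2119, 0.0707]
orientation: [0.0, 0.101, 0.995, 0.0]
wrist_force: [-1.5, 5.8, 4.8]
finger_gap: 0.0093
grip_force: 50.7
```

Emit:
{"fn": "step_arm", "kwargs": {
  "deltas": [
    [-0.1, -0.3, 0, 0, 0, -8, -1],
    [-0.15, -0.3, 0, 0, 0, -8, -1],
    [-0.2, -0.3, 0, 0, 0, -8, -1],
    [0, 0, 0, 0, 0, 0, -1]
  ]
}}

```text
clock: 9.55
tcp_pos: [0.5589, -0.2132, 0.0707]
orientation: [0.0, 0.306, 0.952, -0.0]
wrist_force: [-2.5, 4.8, 5.7]
finger_gap: 0.0094
grip_force: 50.6
```

Emit:
{"fn": "step_arm", "kwargs": {
  "deltas": [
    [-0.2, -0.2, 0, 0, 0, -8, -1],
    [-0.2, -0.2, 0, 0, 0, -6, -1],
    [0, 0, 0, 0, 0, 0, -1]
  ]
}}

```text
clock: 9.85
tcp_pos: [0.5584, -0.2138, 0.0707]
orientation: [0.0, 0.42, 0.908, -0.0]
wrist_force: [-2.3, 3.9, 6.1]
finger_gap: 0.0088
grip_force: 50.6
```

Run:
```python
from h import *
s=get_state();print(s['tcp_pos'],s['wrist_force'],s['ft_torque'],s['joint_pos'])
w,x,y,z=s['orientation'];print('tool y',np.degrees(2*np.arctan2(y,x))-90)
```

```text
[ 0.55840016 -0.21380848  0.07065335] [-2.32003746  3.8861781   6.12614583] [0.84983791 0.56822968 0.0347132 ] [-4.99687619e-01  4.48406803e-01 -1.61785136e-01  9.59864586e-01
 -3.61081808e-04  3.66424827e-01]
tool y 40.37540461924891
```

Emit:
{"fn": "step_arm", "kwargs": {
  "deltas": [
    [-0.2, -0.1, 0, 0, 0, -5, -1],
    [0, 0, 0, 0, 0, 0, -1]
  ]
}}

```text
clock: 10.05
tcp_pos: [0.5582, -0.214, 0.0707]
orientation: [0.0, 0.459, 0.889, -0.0]
wrist_force: [-2.9, 3.1, 5.3]
finger_gap: 0.0094
grip_force: 50.6
```

Run:
```python
from h import *
s=get_state();w,x,y,z=s['orientation'];print(s['wrist_force'],s['ft_torque'],'tool y',np.degrees(2*np.arctan2(y,x))-90)
```

```text
[-2.85349265  3.09293462  5.30022947] [0.8705651  0.61242184 0.00747091] tool y 35.39864279370913
```

Emit:
{"fn": "step_arm", "kwargs": {
  "deltas": [
    [-0.1, -0.1, 0, 0, 0, -4, -1],
    [0, 0, 0, 0, 0, 0, -1]
  ]
}}

```text
clock: 10.25
tcp_pos: [0.558, -0.2141, 0.0706]
orientation: [0.0, 0.489, 0.872, -0.0]
wrist_force: [-2.3, 4.0, 6.4]
finger_gap: 0.0093
grip_force: 50.6
```

Run:
```python
from h import *
s=get_state();w,x,y,z=s['orientation'];print(s['wrist_force'],s['ft_torque'],'tool y',np.degrees(2*np.arctan2(y,x))-90)
```

```text
[-2.31050076  3.99907724  6.36722933] [0.83466146 0.58266297 0.11896332] tool y 31.428921321033528
```

Emit:
{"fn": "step_arm", "kwargs": {
  "deltas": [
    [-0.1, 0, 0, 0, 0, -4, -1],
    [0, 0, 0, 0, 0, 0, -1]
  ]
}}

```text
clock: 10.45
tcp_pos: [0.5578, -0.2141, 0.0706]
orientation: [0.0, 0.519, 0.855, -0.0]
wrist_force: [-3.2, 3.7, 5.0]
finger_gap: 0.009
grip_force: 50.7
```

Run:
```python
from h import *
s=get_state();w,x,y,z=s['orientation'];print(s['wrist_force'],s['ft_torque'],'tool y',np.degrees(2*np.arctan2(y,x))-90)
c=snap('wrist')
cv2.imwrite('pics/w5.png',cv2.resize(c['image'][180:380,224:424,::-1],(600,600),interpolation=cv2.INTER_CUBIC))
```

```text
[-3.23609787  3.66577957  5.01220837] [0.79272524 0.66093535 0.25766949] tool y 27.45982755463966
```

View pics/w5.png

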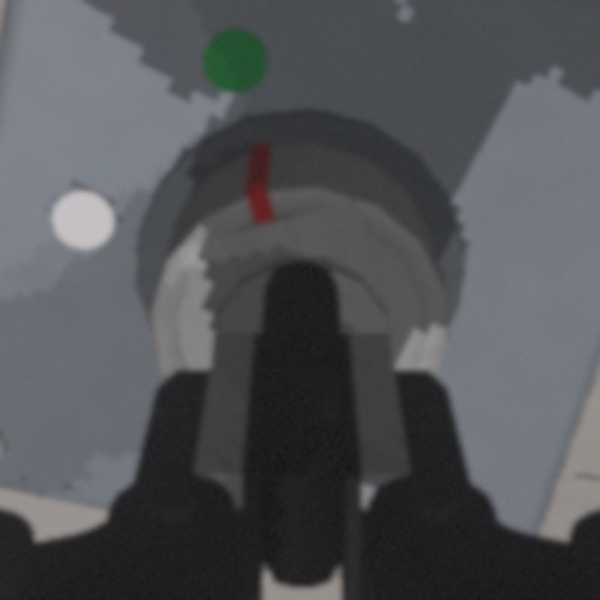

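The red mark now points at the green dot, so the barrel is at its stop. I'll back off a little within the play and release.

Emit:
{"fn": "step_arm", "kwargs": {
  "deltas": [
    [0, 0, 0, 0, 0, 6, -1],
    [0, 0, 0, 0, 0, 3, -1],
    [0, 0, 0, 0, 0, 0, -1],
    [0, 0, 0, 0, 0, 0, -1],
    [0, 0, 0, 0, 0, 0, -1]
  ]
}}

```text
clock: 11.0
tcp_pos: [0.5579, -0.2143, 0.0707]
orientation: [0.0, 0.45, 0.893, -0.0]
wrist_force: [-2.8, 3.9, 5.2]
finger_gap: 0.0086
grip_force: 50.6
```

Emit:
{"fn": "step_arm", "kwargs": {
  "deltas": [
    [0, 0, 0, 0, 0, 0, 1],
    [0, 0, 0, 0, 0, 0, 1],
    [0, 0, 0, 0, 0, 0, 1],
    [0, 0, 0, 0, 0, 0, 1],
    [0, 0, 0, 0, 0, 0, 1]
  ]
}}

```text
clock: 11.5
tcp_pos: [0.5581, -0.2139, 0.0698]
orientation: [0.0, 0.45, 0.893, -0.0]
wrist_force: [-0.7, 0.2, 0.7]
finger_gap: 0.0804
grip_force: 0.0
```

Emit:
{"fn": "step_arm", "kwargs": {
  "deltas": [
    [0, 0, 20, 0, 0, 0, 1],
    [0, 0, 30, 0, 0, 0, 1],
    [0, 0, 35, 0, 0, 0, 1],
    [0, 0, 35, 0, 0, 0, 1],
    [0, 0, 0, 0, 0, 0, 1]
  ]
}}

```text
clock: 12.0
tcp_pos: [0.5607, -0.2152, 0.1956]
orientation: [0.005, 0.45, 0.893, -0.0]
wrist_force: [0.2, -0.3, 0.2]
finger_gap: 0.0855
grip_force: 0.0
```

Run:
```python
from h import *
c=snap('wrist');P=cloud(c);s=get_state();print(s['tcp_pos'],s['wrist_force'],s['finger_gap'])
p=P.reshape(-1,3);m=(abs(p[:,0]-.556)<.035)&(abs(p[:,1]+.211)<.035)&(p[:,2]>.09)&(p[:,2]<.12)
q=p[m];print(m.sum(),cv2.minAreaRect((q[:,:2]*1000).astype(np.float32)),np.percentile(q[:,2],[50,95]))
cv2.imwrite('pics/w6.png',cv2.resize(c['image'][100:380,184:464,::-1],(600,600),interpolation=cv2.INTER_CUBIC))
```

```text
[ 0.55972507 -0.21467297  0.19291527] [-0.30154091 -0.63069664 -0.93429608] 0.08535755216237231
670 ((556.9798583984375, -211.78248596191406), (9.86468505859375, 28.601329803466797), 36.53505325317383) [0.09788622 0.09924627]
```

View pics/w6.png

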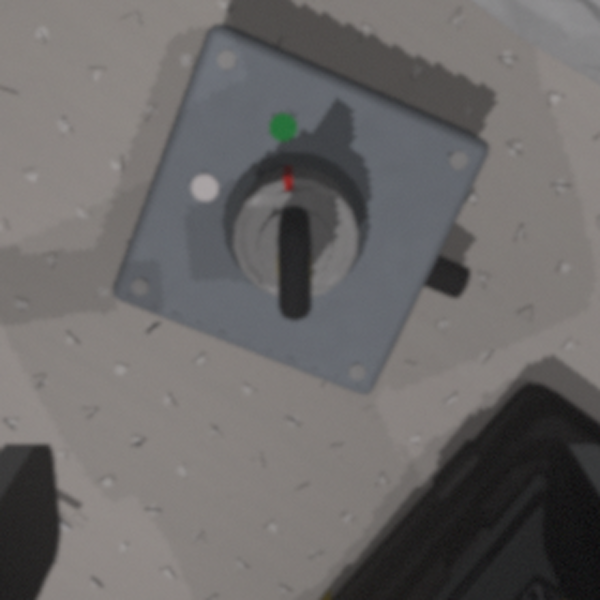

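The key stands home in the barrel: its top is at 98 mm and the red mark is by the green dot. Now shutting the fingers and going to the button.

Emit:
{"fn": "step_arm", "kwargs": {
  "deltas": [
    [0, 36, 0, 0, 0, 0, -1],
    [-3, 37, 0, 0, 0, 0, -1],
    [-3, 37, 0, 0, 0, 0, -1],
    [-3, 37, 0, 0, 0, 0, -1],
    [-3, 37, 0, 0, 0, 0, -1]
  ],
  "newtons": 40
}}

```text
clock: 12.55
tcp_pos: [0.5448, -0.0283, 0.1883]
orientation: [-0.001, 0.45, 0.893, -0.0]
wrist_force: [-0.1, 0.8, -0.2]
finger_gap: 0.0124
grip_force: 0.0
```

Emit:
{"fn": "step_arm", "kwargs": {
  "deltas": [
    [0, 0, -20, 0, 0, 0, -1],
    [0, 0, -25, 0, 0, 0, -1],
    [0, 0, -20, 0, 0, 0, -1],
    [0, 0, -15, 0, 0, 0, -1],
    [0, 0, 0, 0, 0, 0, -1]
  ]
}}

```text
clock: 13.05
tcp_pos: [0.5432, -0.0291, 0.1063]
orientation: [-0.003, 0.45, 0.893, -0.001]
wrist_force: [-0.0, -1.0, 0.1]
finger_gap: -0.0003
grip_force: 0.0
```

Emit:
{"fn": "step_arm", "kwargs": {
  "deltas": [
    [0, 0, 0, 0, 0, 0, -1],
    [0, 0, 0, 0, 0, 0, -1],
    [0, 0, 0, 0, 0, 0, -1]
  ]
}}

```text
clock: 13.35
tcp_pos: [0.5467, -0.0299, 0.1108]
orientation: [0.001, 0.45, 0.893, 0.0]
wrist_force: [0.1, 0.3, -0.2]
finger_gap: 0.0
grip_force: 0.0
```

Emit:
{"fn": "step_arm", "kwargs": {
  "deltas": [
    [0, 0, -10, 0, 0, 0, -1],
    [0, 0, -10, 0, 0, 0, -1],
    [0, 0, -5, 0, 0, 0, -1],
    [0, 0, 0, 0, 0, 0, -1],
    [0, 0, 0, 0, 0, 0, -1]
  ]
}}

```text
clock: 13.85
tcp_pos: [0.5457, -0.0296, 0.0846]
orientation: [-0.0, 0.45, 0.893, -0.0]
wrist_force: [0.7, 0.1, 0.2]
finger_gap: 0.0001
grip_force: 0.0
```

Emit:
{"fn": "step_arm", "kwargs": {
  "deltas": [
    [0, 0, -2, 0, 0, 0, -1],
    [0, 0, -2, 0, 0, 0, -1],
    [0, 0, -2, 0, 0, 0, -1],
    [0, 0, 0, 0, 0, 0, -1],
    [0, 0, 0, 0, 0, 0, -1]
  ]
}}

```text
clock: 14.35
tcp_pos: [0.5464, -0.0298, 0.0793]
orientation: [0.0, 0.45, 0.893, 0.0]
wrist_force: [1.2, -0.6, 3.0]
finger_gap: -0.0001
grip_force: 1.5
```

Emit:
{"fn": "step_arm", "kwargs": {
  "deltas": [
    [0, 0, -2, 0, 0, 0, -1],
    [0, 0, -2, 0, 0, 0, -1],
    [0, 0, -2, 0, 0, 0, -1],
    [0, 0, 0, 0, 0, 0, -1],
    [0, 0, 0, 0, 0, 0, -1]
  ]
}}

```text
clock: 14.85
tcp_pos: [0.5464, -0.0298, 0.0731]
orientation: [0.0, 0.45, 0.893, 0.0]
wrist_force: [0.3, 0.7, 5.7]
finger_gap: -0.0002
grip_force: 2.5
```

Emit:
{"fn": "step_arm", "kwargs": {
  "deltas": [
    [0, 0, -2, 0, 0, 0, -1],
    [0, 0, -2, 0, 0, 0, -1],
    [0, 0, 0, 0, 0, 0, -1],
    [0, 0, 0, 0, 0, 0, -1],
    [0, 0, 0, 0, 0, 0, -1]
  ]
}}

```text
clock: 15.35
tcp_pos: [0.5464, -0.0298, 0.0693]
orientation: [0.0, 0.45, 0.893, 0.0]
wrist_force: [-0.6, -0.1, 6.0]
finger_gap: 0.0003
grip_force: 3.0
```

Emit:
{"fn": "step_arm", "kwargs": {
  "deltas": [
    [0, 0, 0, 0, 0, 0, -1],
    [0, 0, 0, 0, 0, 0, -1],
    [0, 0, 0, 0, 0, 0, -1],
    [0, 0, 0, 0, 0, 0, -1],
    [0, 0, 0, 0, 0, 0, -1]
  ]
}}

```text
clock: 15.85
tcp_pos: [0.5463, -0.0298, 0.0693]
orientation: [0.0, 0.45, 0.893, 0.0]
wrist_force: [-0.3, 0.3, 7.1]
finger_gap: -0.0004
grip_force: 3.0
```

Run:
```python
from h import *
s=get_state();print(s['tcp_pos'],s['wrist_force'])
c=snap('scene');t=snap('top')
cv2.imwrite('pics/end.png',np.hstack([cv2.resize(i[:,:,::-1],(400,400),interpolation=cv2.INTER_CUBIC) for i in (c['image'][210:310,270:370],t['image'][140:340,250:450])]))
```

```text
[ 0.54631238 -0.0297806   0.06931595] [-0.26036504  0.26052735  7.10682134]
```

View pics/end.png

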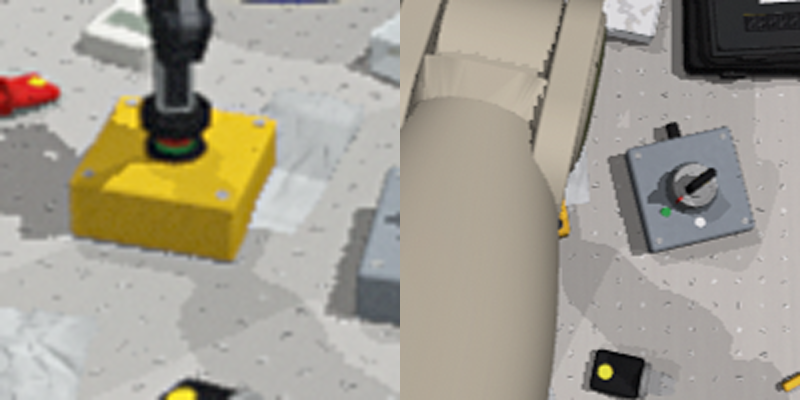

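The green band stands at the collar at (178,148), with the red part of the stem above it. The button pushes back with about 6.6 N, the expected half-travel force. The key is still turned to the green dot.

```bash
python3 -c "
from workcell import *
print(hand_in())"
```

```text
the job is handed in; nothing more can be done
None
```

The job is handed in, with no verdict returned: the key is home in the switch and turned to the green dot, and the fingers are holding the button about 12 mm down (6–7 N) with the green band at the collar.

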